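Load a brake caliper with pads, pin and spring clip

TASK

Load the brake caliper on the bench: take the two new pads from the wooden rack and drop them one at a time into the two bays of the caliper, each fully down with its friction block towards the disc segment in the middle. Then push the retaining pin by its head fully home through both pads, and slide the spring clip straight down through the cross-hole in the pin's end until its bowed leg snaps round the pin. Leave the other things on the bench where they are.

Things in the scene. Friction and masses are not known exactly. Their poses are not given: they have to be found in the camera images.
- disc_mid (a point): Aluminium caliper fixed to the bench, window open on top. This point: mid-plane of the grey disc segment (20 thick, top 34 above this point), at the height (36 above the bench) on which the pads' bottom edges stand when home. Caliper axes: x along the pads' length, y along the pin towards where its nose comes out, z up. On each side of the segment is one bay for one pad.
- bay_pos (a point): Middle of the bay floor on the +y side of the disc segment; caliper axes. Each bay is 25 wide (10 to 35 mm from the disc mid-plane) and 145 long; the end bridges reach 52 above this point, their inner edges sloped so that the mouth is 160 long at the top. A pad home in mid-bay, friction block to the disc, has its plate's mid-plane 27.75 mm from the disc mid-plane.
- bay_neg (a point): The same for the bay on the -y side. The long walls (35 to 53 mm from the disc mid-plane) are 36 higher than this point, rising to 60 at the pin bosses at mid-length: fingers holding a pad by its strap stay above that, so let it drop the last 20 to 25 mm. Round piston housings outside the walls (x = +-42) reach 32 above this point.
- padA_mid (a point): New pad A (same as B): steel backing plate 140 long, 70 high, 9 thick, 0.62 kg +-15 %, friction block on one side (19.5 thick in all). Stands on its long edge. At the top is a pin hole 22 x 20 mm (centre 12 mm above this point) under a strap 56 long, 13 high, 9 thick (22 to 35 above it), to grip across its thickness. Point: mid-plane of plate, half-way up. Axes: x length, y plate to friction block, z up.
- padA_face (a point): Centre of pad A's friction face (charcoal block 118 x 34 x 10.5 mm on the plate's lower half): 15 mm from padA_mid along +y and 18 mm lower; same axes.
- padB_mid (a point): New pad B, as A; same point and axes. In the rack A and B stand parallel, 76 mm apart, in grooves 25 wide and 12 deep whose floors are 10 mm above the bench; friction blocks either both inwards or both outwards, which of them stands on which side varies.
- padB_face (a point): Centre of pad B's friction face, as for A.
- pin (a joint): How far the retaining pin is pushed in, m: 0 drawn out, 0.127 fully home (head against the caliper). It slides along the caliper's +y with about 2.5 N of friction, stays where it is left and does not turn. Starts between 0 and 0.012.
- pin_head (a point): Centre of the outer face of the pin's head (disc 30 across, 6 thick), to be pushed along the caliper's +y. Steel pin 16 thick, 139 long, level, its axis 47 mm above disc_mid and over the middle of the bays. When home this face is 61 mm to the -y side of disc_mid.
- pin_hole (a point): Centre of the pin's vertical cross-hole (8 x 8 mm), 13 mm from the tip of its nose, 126 mm from pin_head; caliper axes. With the pin home it is 65 mm to the +y side of disc_mid, 12 mm clear of the caliper's wall.
- clip_coil (a point): Spring clip (R-shaped hairpin of 4 mm steel wire, 82 long, 40 g): centre of its double coil, 21 across and 8 thick along y, to grip. It stands legs down in a slotted black post on the rack, post top 27 mm below this point. Axes: z up, x from straight to bowed leg, y across its flat. The straight leg is 8.5 mm to the -x side. It goes on with its flat square to the pin, either way round.
- clip_seat (a point): Point on the axis of the clip's straight leg, 38 mm lower than the coil's centre, level with the hollow of the bowed leg: it meets the centre of the pin's cross-hole when the clip is fully on.
- clip_tip (a point): Lower end of the clip's straight leg, 72 mm lower than the coil's centre; the bowed leg ends 10 mm higher, up to 15 mm to its +x side.
- clip_bow (a joint): How far the clip's bowed leg is sprung open, rad: 0 relaxed, about 0.04 when it hugs the pin, up to 0.14 while it passes over the pin. Pushing the clip on takes 2 to 4 N; once let go it sits with its straight leg about 2 mm off the hole's centre.
- old_pad: Worn pad lying flat on the bench, its friction block worn to 4 mm; leave it. Origin at its middle edge.
- spray_can: Spray can 190 high; leave it.
- grease_jar: Jar 72 wide, 70 high; leave it.
- spanner: Spanner 190 long lying on the bench; leave it.
- screwdriver: Screwdriver 210 long lying left of the rack; leave it.
- tape: Roll of tape 100 across, 25 high; leave it.
- hammer: Hammer 260 long lying on the bench; leave it.
Mind the look-alikes: they are no part of the job. Leave any blue look-alike of the part that bears padA_mid alone.

How it is judged (in metres and radians):
On the way, in this order (a step that is already met when the one before it is completed fails the run):
1. one pad is home in a bay (((y of padA_face in the frame of disc_mid between -0.0205 and 0.0205 m and x of padA_mid in the frame of disc_mid between -0.006 and 0.006 m and z of padA_mid in the frame of disc_mid between 0.031 and 0.039 m and angle between padA_mid's own z axis and vertical below 0.2 rad) or (y of padB_face in the frame of disc_mid between -0.0205 and 0.0205 m and x of padB_mid in the frame of disc_mid between -0.006 and 0.006 m and z of padB_mid in the frame of disc_mid between 0.031 and 0.039 m and angle between padB_mid's own z axis and vertical below 0.2 rad))), for 0.2 s.
2. both pads are home, one in each bay (y of padA_face in the frame of disc_mid between -0.0205 and 0.0205 m and x of padA_mid in the frame of disc_mid between -0.006 and 0.006 m and z of padA_mid in the frame of disc_mid between 0.031 and 0.039 m and angle between each of padA_mid, padB_mid's own z axis and vertical below 0.2 rad and y of padB_face in the frame of disc_mid between -0.0205 and 0.0205 m and x of padB_mid in the frame of disc_mid between -0.006 and 0.006 m and z of padB_mid in the frame of disc_mid between 0.031 and 0.039 m), for 0.2 s.
3. the pin is pushed home through both pads (all of step 2 and value of joint pin above 0.122 m), for 0.2 s.
4. the clip is through the cross-hole and hugs the pin (distance between clip_seat and pin_hole below 0.006 m and angle between clip_seat's own z axis and vertical below 0.26 rad and value of joint clip_bow below 0.09 rad and value of joint pin above 0.122 m), for 0.2 s.
At the end, for the whole second after the job is handed in: Both pads within 4 mm of fully down, 6 mm of mid-bay, upright within 0.2 rad, friction faces within 20.5 mm of the disc segment's mid-plane; pin within 5 mm of home; clip_seat within 6 mm of pin_hole, clip upright within 0.26 rad, bowed leg under 0.09 rad (all of step 2 and all of step 4); the robot touches nothing.
It fails at once if another thing on the bench is shifted by more than 40 mm (distance of any of old_pad, spray_can, grease_jar, spanner, screwdriver, tape, hammer from where it was at the start of the episode above 0.04 m).
It also fails if it takes over 72 s, if anything falls off the work surface, if the arm or the gripper's body presses on something with over 40 N, if the wrist force passes 120 N, or if a joint passes its speed limit or range.

ROBOT

A 6-joint arm with a two-finger parallel gripper is mounted at the origin on the work surface. World frame = base frame: x ahead of the robot, y to its left, z up, the work surface at z = 0. Lengths are in mm, angles in rad, forces in N, time in s.
With the tool pointing down it reaches from about 400 to 925 mm from the base axis. Payload 12.5 kg.
Tool frame: the origin (TCP) lies at the very end of the fingers, on their centre line; the grasp point (between the pads) lies 19 mm behind it; z points along the fingers, y is the direction in which the jaws open and shut (so a half turn about z gives the same grasp; the last joint's range is limited). The gripper opens to 95 mm and grips with 3 to 60 N. Pads are 20 mm wide; open, the fingers measure 119 mm over their backs; the gripper's body (75 mm by 180 mm) begins 59 mm behind the grasp point.
Start: joints at [-0.106, 0.491, 1.559, -0, 1.092, -0.106], TCP at [625.017, 0.021, 214.661] pointing down, gripper open.
Joint ranges: [-3.1, 3.1], [-0.84, 2.19], [0.05, 2.79], [-1.13, 4.28], [0.06, 2.93], [-2.69, 2.69]. Speed limits (rad/s): [2.22, 2.22, 2.79, 3.14, 3.14, 3.14].

INTERFACE

Orientations are given as [roll, pitch, yaw] about the fixed x, y, z axes, in that order (R = Rz(yaw) Ry(pitch) Rx(roll)).
In Python, from cell import env gives the robot as it stands.
- The arm moves only by the shell command python3 -m pendant 'ROWS'. ROWS is JSON, a list that holds one entry, the list of rows, each a list of 5 numbers: the opening, from 0 (shut) to 1 (fully open), then the shift along the tool's x, y, z in m, then the turn about the tool's z in rad. A call has exactly 8 rows; each row is the pose to reach, as a shift and turn from the pose commanded when the call began, along the tool's axes at that moment; what a row does not reach only later rows make up. A row lasts 1/10 s, in which the tool goes at most 50 mm and 8.59 degrees, less where a joint would pass 70% of its speed; a pose out of reach is approached as far as the arm can. A call with a gripper value outside its range is refused whole. The fingers move at their own pace and stop on an object; the grip force is fixed at half the most. Time passes only in rows, so rows that repeat a pose let the fingers close, or fill a call up. It gives the time, the measured TCP pose, the force and the opening at its end, in the units of the state.
- env.state(): the state, without advancing time (a new reading comes with each control period).
- env.read_camera(name): name is "scene" or "side" or "wrist"; returns a dict with "image" (480x640x3 uint8, blue, green, red), "range_z" (480x640 float32, mm along the optical axis (not along the pixel's ray), 0 where there is no reading), "fx", "fy", "cx", "cy" (pixels), "rvec" (rotation vector, rad) and "tvec" (3), from world to camera coordinates, as OpenCV has them; the wrist camera has in their place "tool_from_camera" (4x4, takes a point from camera to tool coordinates, whose origin is the TCP and whose axes are the flange's). Camera axes: x right, y down, z forward; pixel columns grow to the right and rows downward; lengths in mm; the calibration is good to about 2 mm. A picture is of the moment at which its call begins: read the wrist's pose just before it.
- env.job_done(): hands the job in, once; it reports no verdict.
The state is a dict: "t": time; "joints": joint angles; "qvel": joint speeds; "tau": joint torques, N m; "eef_pos": TCP position; "tcp_rot": TCP orientation; "ft_force": force on the tool from outside, world axes, zero at the start; "moment": the same for the moment, N m; "opening": opening from 0.0 (shut) to 1.0 (fully open).
Only numpy, scipy, OpenCV 4.12 (cv2) and the standard library are available. Lean on these libraries where they do the work, as an engineer would, in place of code of your own. Each camera call takes 0.05 s, during which the arm holds its last target. There are 200 camera calls.

## Working session

There is one attempt and no reset: what is moved stays moved. The work goes in short steps, Python scripts to look and compute and a shell command to move; the robot and the scene stay as the last step left them, time stands still between calls to the robot, and variables do not carry over. Pictures are saved under pics/ and viewed, about 8 in all and at most 12, crops included, and the job is handed in when it is done.

```bash
ls; mkdir -p pics; cat > h.py <<'E'
import numpy as np, cv2
from scipy.spatial.transform import Rotation as R
from cell import env
def cam(n):
    s=env.state(); c=env.read_camera(n)
    if n=="wrist":
        T=np.eye(4); T[:3,:3]=R.from_euler('xyz',s['tcp_rot']).as_matrix(); T[:3,3]=s['eef_pos']
        W=T@np.array(c['tool_from_camera'])
    else:
        M=np.eye(4); M[:3,:3]=cv2.Rodrigues(np.array(c['rvec'],float))[0]; M[:3,3]=np.ravel(c['tvec']); W=np.linalg.inv(M)
    c['W']=W; return c
def ray(c,u,v):
    d=np.array([(u-c['cx'])/c['fx'],(v-c['cy'])/c['fy'],1.]); return c['W'][:3,3],c['W'][:3,:3]@d
def onz(c,u,v,z):
    o,d=ray(c,u,v); return o+d*(z-o[2])/d[2]
def cloud(c):
    v,u=np.mgrid[:480,:640]; z=c['range_z']
    p=np.stack([(u-c['cx'])/c['fx']*z,(v-c['cy'])/c['fy']*z,z],-1)
    P=p@c['W'][:3,:3].T+c['W'][:3,3]; P[z==0]=np.nan; return P
E
python3 - <<'E'
from h import *
print(env.state())
for n in ("scene","side","wrist"):
    c=cam(n); cv2.imwrite(f'pics/{n}0.png',c['image']); np.save(f'{n}0.npy',cloud(c)); print(n,c['W'].round(2),c['fx'],c['cx'],c['cy'])
E
```

```text
pics
{'t': 0.0, 'joints': array([-1.05601720e-01,  4.91575062e-01,  1.55945577e+00,  2.01282829e-05,
        1.09165454e+00, -1.05643512e-01]), 'qvel': array([ 9.95517465e-04, -3.82595123e-04,  9.27987491e-04, -7.84955044e-04,
       -6.84351680e-05, -1.18274056e-04]), 'tau': array([-9.52334158e-04, -6.12640929e+01, -2.58175153e+01,  6.92750537e-02,
        4.83079045e-02, -1.38641695e-05]), 'eef_pos': array([6.24765884e+02, 5.13466249e-02, 2.14049929e+02]), 'tcp_rot': array([-3.14050791e+00, -1.32975388e-04,  1.57082876e+00]), 'ft_force': array([ 0.35219836,  0.53580915, -0.23606453]), 'moment': array([-0.01824746,  0.0338927 ,  0.0138719 ]), 'opening': 0.9979394359923709}
scene [[ 4.00000e-01  4.70000e-01 -7.90000e-01  1.45428e+03]
 [ 9.20000e-01 -1.90000e-01  3.50000e-01 -3.45350e+02]
 [ 2.00000e-02 -8.60000e-01 -5.10000e-01  6.89390e+02]
 [ 0.00000e+00  0.00000e+00  0.00000e+00  1.00000e+00]] 466.84206812450486 322.92081316765854 245.55141538065598
side [[-7.0000e-01 -3.6000e-01  6.2000e-01 -3.3536e+02]
 [-7.1000e-01  3.5000e-01 -6.1000e-01  8.8867e+02]
 [ 0.0000e+00 -8.7000e-01 -5.0000e-01  7.6235e+02]
 [ 0.0000e+00  0.0000e+00  0.0000e+00  1.0000e+00]] 592.1925345137587 316.08137023396847 247.5180370167109
wrist [[ 1.0000e+00  0.0000e+00 -0.0000e+00  6.2358e+02]
 [ 0.0000e+00 -9.5000e-01 -3.0000e-01  8.4510e+01]
 [-0.0000e+00  3.0000e-01 -9.5000e-01  3.8453e+02]
 [ 0.0000e+00  0.0000e+00  0.0000e+00  1.0000e+00]] 361.0041533360846 320.55110845767183 237.18472594955188
```

View scene.

View pics/scene0.png

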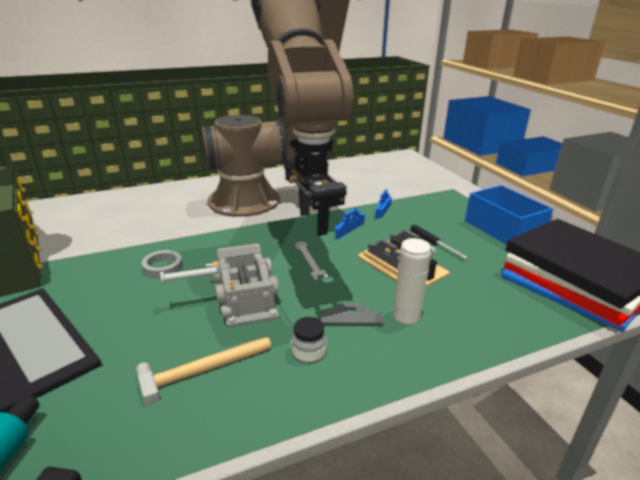

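View pics/side0.png

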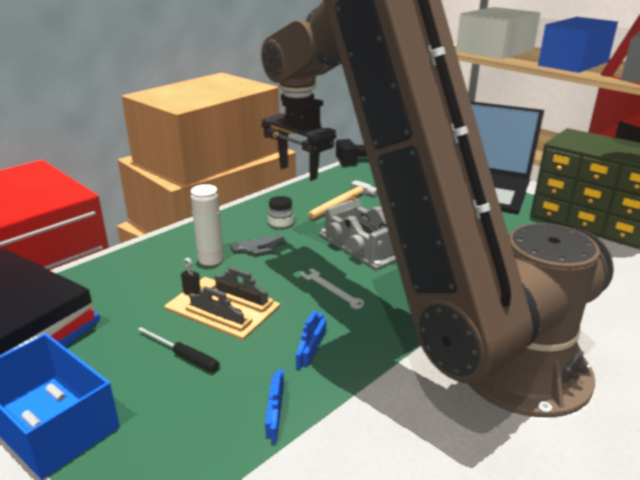

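```bash
python3 - <<'E'
import numpy as np
P=np.load('scene0.npy');Q=np.load('side0.npy')
for n,(u,v) in dict(cal=(250,255),head=(165,276),can=(414,245),jar=(308,325),rack=(400,260),tape=(162,258),span=(310,262),hamh=(148,380),old=(350,318)).items(): print(n,P[v,u].round())
for n,(u,v) in dict(padL=(240,285),padR=(215,305),clip=(187,265),can=(205,190),cal=(350,225),board=(178,308),b2=(240,330),b3=(277,300),b4=(220,278),drv=(200,357),blue=(312,335)).items(): print(n,Q[v,u].round())
E
```

```text
cal [nan nan nan]
head [ 509. -313.   86.]
can [750. 183. 191.]
jar [774. -70.  71.]
rack [748. 153. 159.]
tape [ 292. -305.    6.]
span [462.  62.   7.]
hamh [ 755. -385.   25.]
old [726.  52.  15.]
padL [551. 245.  45.]
padR [528. 329.  45.]
clip [648. 313.  83.]
can [746. 184. 190.]
cal [529. -84.  81.]
board [617. 365.  10.]
b2 [460. 319.  13.]
b3 [502. 183.  -1.]
b4 [606. 258.  44.]
drv [436. 433.  24.]
blue [328. 242.  31.]
```

```bash
python3 -m pendant '[[[1,-0.05,-0.03,-0.02,0],[1,-0.1,-0.06,-0.03,0],[1,-0.15,-0.085,-0.03,0],[1,-0.19,-0.085,-0.03,0],[1,-0.19,-0.085,-0.03,0],[1,-0.19,-0.085,-0.03,0],[1,-0.19,-0.085,-0.03,0],[1,-0.19,-0.085,-0.03,0]]]'; python3 - <<'E'
from h import *
c=cam("wrist"); cv2.imwrite('pics/w1.png',c['image']); np.savez('w1.npz',P=cloud(c),**{k:c[k] for k in('W','fx','fy','cx','cy')}); print(c['W'].round(3))
E
```

```text
t: 0.95
eef_pos: [540.3, -188.7, 244.5]
tcp_rot: [-3.141, -0.0, 1.572]
ft_force: [-0.2, 0.9, -0.0]
opening: 1.001
[[ 1.00000e+00  2.00000e-03 -0.00000e+00  5.38876e+02]
 [ 1.00000e-03 -9.55000e-01 -2.96000e-01 -1.04298e+02]
 [-1.00000e-03  2.96000e-01 -9.55000e-01  4.14909e+02]
 [ 0.00000e+00  0.00000e+00  0.00000e+00  1.00000e+00]]
```

View pics/w1.png

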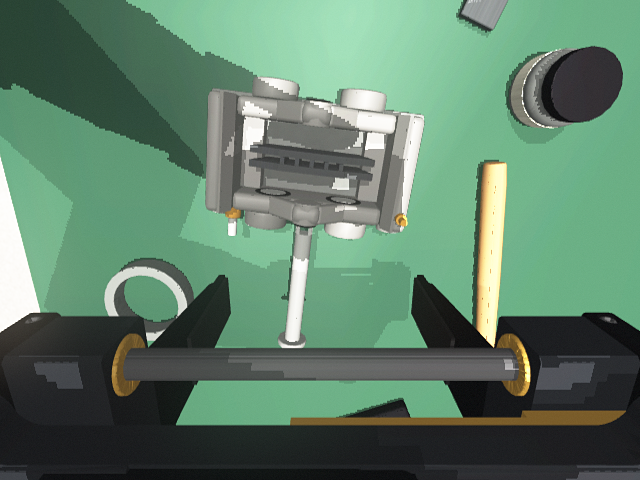

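```bash
python3 - <<'E'
import numpy as np,cv2
d=np.load('w1.npz');P=d['P'];Z=P[...,2]
print('ground',np.nanmedian(Z[40:60,200:300]))
reg=np.zeros((480,640),bool);reg[120:210,230:395]=1
h,e=np.histogram(Z[reg],bins=np.arange(-5,105,4));print(dict(zip(e[:-1].round(),h)))
m=reg&(Z>64)&(Z<76)
n,l,st,ce=cv2.connectedComponentsWithStats(m.astype(np.uint8))
for i in range(1,n):
    if st[i,4]>150:
        p=P[l==i]; print(st[i],p.mean(0).round(1),p[:,2].std().round(1),cv2.minAreaRect(p[:,:2].astype(np.float32)))
# pin rows
for v in range(240,340,12):
    r=P[v,270:330]; k=r[:,2]>80
    print(v,r[k].mean(0).round(1) if k.any() else None,r[k][:,2].max() if k.any() else 0,np.ptp(r[k][:,0]))
# bridges z 84..92
m=(Z>85)&(Z<91.5);m[:80]=0;m[240:]=0;m[:,:190]=0;m[:,440:]=0
n,l,st,ce=cv2.connectedComponentsWithStats(m.astype(np.uint8))
for i in range(1,n):
    if st[i,4]>150:
        p=P[l==i]; print('br',st[i],p.mean(0).round(1),cv2.minAreaRect(p[:,:2].astype(np.float32)))
E
```

```text
ground 0.9425203729402938
{np.int64(-5): np.int64(0), np.int64(-1): np.int64(0), np.int64(3): np.int64(0), np.int64(7): np.int64(144), np.int64(11): np.int64(3761), np.int64(15): np.int64(110), np.int64(19): np.int64(164), np.int64(23): np.int64(166), np.int64(27): np.int64(164), np.int64(31): np.int64(240), np.int64(35): np.int64(2423), np.int64(39): np.int64(259), np.int64(43): np.int64(282), np.int64(47): np.int64(274), np.int64(51): np.int64(309), np.int64(55): np.int64(344), np.int64(59): np.int64(462), np.int64(63): np.int64(876), np.int64(67): np.int64(1728), np.int64(71): np.int64(1416), np.int64(75): np.int64(543), np.int64(79): np.int64(340), np.int64(83): np.int64(237), np.int64(87): np.int64(188), np.int64(91): np.int64(200), np.int64(95): np.int64(154), np.int64(99): np.int64(0)}
[ 230  120  149   90 1333] [ 488.9 -166.4   70.9] 2.8 ((508.2771911621094, -173.1693878173828), (75.41927337646484, 157.7412567138672), 58.11223602294922)
[341 120  54  90 821] [ 591.7 -118.2   71.5] 2.5 ((597.2880859375, -133.9014129638672), (45.65567398071289, 87.92515563964844), 27.7929878234
[... 783 characters left out ...]
 ((444.9330139160156, -128.83441162109375), (105.97801208496094, 16.708057403564453), 82.93041229248047)
br [291 101  16  24 209] [518.6 -93.4  88.7] ((518.7634887695312, -93.27051544189453), (18.970674514770508, 12.698989868164062), 80.9127197265625)
br [326 104  18  24 210] [551.5 -97.3  88.6] ((551.0160522460938, -97.21993255615234), (19.059383392333984, 12.871498107910156), 82.210205078125)
br [ 386  115   38  118 1899] [ 614.9 -144.2   87.7] ((614.9462890625, -149.0177001953125), (105.70886993408203, 16.778217315673828), 82.93034362792969)
br [282 201  48  39 533] [ 524.2 -186.7   88.6] ((523.9683227539062, -190.41094970703125), (36.06441879272461, 43.96514129638672), 84.39752197265625)
```

```bash
python3 -m pendant '[[[1,0.05,0.01,0,0],[1,0.1,0.02,0,0],[1,0.15,0.03,0,0],[1,0.2,0.03,0,0],[1,0.25,0.03,0,0],[1,0.3,0.03,0,0],[1,0.35,0.03,0,0],[1,0.4,0.03,0,0]]]'; python3 - <<'E'
from h import *
c=cam("wrist"); cv2.imwrite('pics/w2.png',c['image']); np.savez('w2.npz',P=cloud(c),**{k:c[k] for k in('W','fx','fy','cx','cy')}); print(c['W'].round(3), env.state()['qvel'].round(3))
E
```

```text
t: 1.8
eef_pos: [569.2, 210.4, 244.7]
tcp_rot: [3.141, -0.0, 1.572]
ft_force: [0.8, -0.5, 0.1]
opening: 0.999
[[ 1.00000e+00  2.00000e-03  0.00000e+00  5.67641e+02]
 [ 2.00000e-03 -9.55000e-01 -2.97000e-01  2.94901e+02]
 [-0.00000e+00  2.97000e-01 -9.55000e-01  4.15136e+02]
 [ 0.00000e+00  0.00000e+00  0.00000e+00  1.00000e+00]] [-0.085 -0.018  0.043 -0.009 -0.025 -0.146]
```

View pics/w2.png

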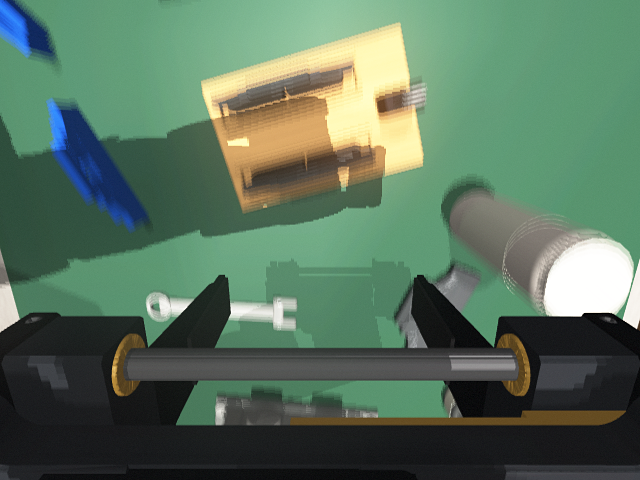

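```bash
python3 - <<'E'
from h import *
cam("wrist"); c=cam("wrist"); cv2.imwrite('pics/w3.png',cv2.resize(c['image'][0:230,180:460],None,fx=2.5,fy=2.5)); P=cloud(c); np.savez('w3.npz',P=P,**{k:c[k] for k in('W','fx','fy','cx','cy')})
Z=P[...,2].copy(); Z[230:]=0;Z[:,:190]=0;Z[:,440:]=0
for lo,hi in((70,85),(35,50),(50,68),(86,130)):
    m=((Z>lo)&(Z<hi)).astype(np.uint8)
    n,l,st,ce=cv2.connectedComponentsWithStats(m)
    for i in range(1,n):
        if st[i,4]>60:
            p=P[l==i]; print(lo,st[i],p.mean(0).round(1),np.nanpercentile(p[:,2],[5,50,95]).round(1),[np.round(q,1) for q in cv2.minAreaRect(p[:,:2].astype(np.float32))])
print(env.state()['eef_pos'],env.state()['qvel'].round(3))
E
```

```text
70 [247  77  65  28 788] [530.8 326.1  79.9] [75.1 80.3 81.7] [array([530.3, 326.4]), array([55.9,  9.3]), np.float64(14.6)]
70 [278 175  59  24 645] [554.5 243.1  79.6] [73.7 80.2 81.5] [array([554.5, 242.4]), array([55.6,  9.3]), np.float64(14.7)]
35 [ 212   70  143   55 1916] [533.3 319.5  44.9] [42.2 44.6 48.5] [array([531.8, 321.4]), array([139.3,  19.5]), np.float64(14.5)]
35 [380 104   7  24  63] [627.4 307.   42.9] [36.3 42.7 49.4] [array([627.3, 307.2]), array([ 0.6, 21.8]), np.float64(14.9)]
35 [ 242  154  134   49 1694] [553.7 250.1  44.7] [41.4 44.5 48.3] [array([552.9, 247.5]), array([139.9,  19.5]), np.float64(14.7)]
50 [294  74  44  22 291] [566.8 335.   58.7] [50.6 56.1 67.8] [array([561.3, 334.4]), array([41.5,  9.2]), np.float64(14.4)]
50 [382  93  44  35 748] [640.8 311.   62.9] [58.7 63.3 64.8] [array([643.9, 311.5]), array([35., 22.]), np.float64(15.1)]
50 [229  96  44  17 237] [495.  316.   59.1] [50.7 56.2 67.8] [array([500. , 318.5]), array([41. ,  9.1]), np.float64(14.3)]
50 [318 166  41  17 264] [588.8 252.6  59. ] [50.6 56.6 67.7] [array([584.9, 250.4]), array([40. ,  9.1]), np.float64(14.3)]
50 [259 182  38  18 219] [519.5 234.6  58.8] [50.7 56.4 67.7] [array([524. , 234.3]), array([40.9,  9.3]), np.float64(14.8)]
86 [401 101  27  15 255] [644.1 311.7  97.7] [ 91.9  98.5 101.1] [array([645.6, 312. ]), array([20.5,  8. ]), np.float64(15.4)]
[569.00002547 210.85306686 244.29283989] [-0.067 -0.011  0.021 -0.012 -0.003 -0.028]
```

View pics/w3.png

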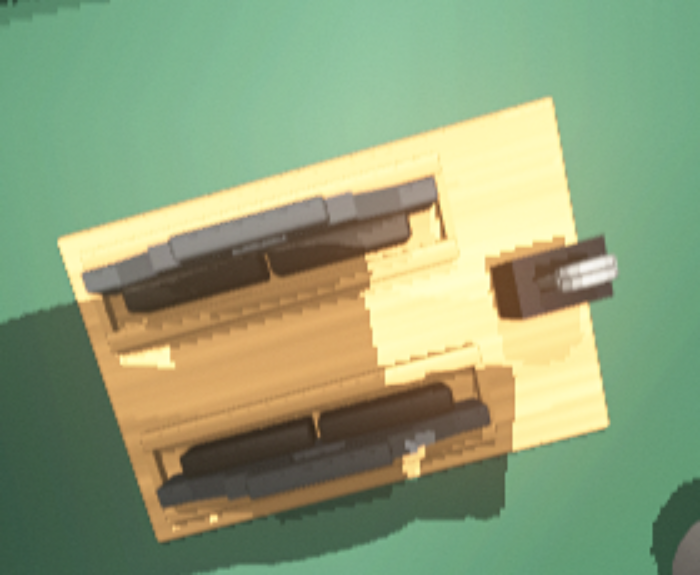

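```bash
cat > go.py <<'E'
import sys; from h import *
# usage: go.py x y z yawdeg -> shift in tool axes (m) and turn
x,y,z,yw=map(float,sys.argv[1:5]); s=env.state(); M=R.from_euler('xyz',s['tcp_rot']).as_matrix()
yaw=np.degrees(np.arctan2(M[1,0],M[0,0])); c,sn=np.cos(np.radians(yaw)),np.sin(np.radians(yaw))
d=np.array([x,y,z])-s['eef_pos']; print('yaw',round(yaw,2),'tool shift',np.round([(c*d[0]+sn*d[1])/1e3,(sn*d[0]-c*d[1])/1e3,-d[2]/1e3],4),'turn',round(np.radians((yaw-yw+180)%360-180),4),'t',s['t'],'F',s['ft_force'].round(1),'op',round(s['opening'],3))
E
python3 -m pendant '[[[1,0.03,-0.01,0,0.15],[1,0.06,-0.02,0.02,0.3],[1,0.09,-0.03,0.05,0.45],[1,0.116,-0.0395,0.08,0.6],[1,0.116,-0.0395,0.11,0.75],[1,0.116,-0.0395,0.11,0.9],[1,0.116,-0.0395,0.11,1.05],[1,0.116,-0.0395,0.11,1.2]]]'; python3 go.py 530.3 326.4 58 14.6
```

```text
t: 2.75
eef_pos: [530.4, 322.6, 134.3]
tcp_rot: [3.141, 0.001, 0.365]
ft_force: [1.3, -0.1, 0.4]
opening: 1.002
yaw 20.89 tool shift [ 0.0012 -0.0036  0.0763] turn 0.1098 t 2.75 F [ 1.3 -0.1  0.4] op 1.002
```

```bash
python3 -m pendant '[[[1,0,0,0.01,0.116],[1,0,0,0.03,0.116],[1,0,0,0.055,0.116],[1,0,0,0.0765,0.116],[1,0,0,0.0765,0.116],[0,0,0,0.0765,0.116],[0,0,0,0.0765,0.116],[0,0,0,0.0765,0.116]]]'; python3 go.py 530.3 326.4 58 14.6;python3 -m pendant '[[[0,0,0,0,0],[0,0,0,0,0],[0,0,0,-0.02,0],[0,0,0,-0.05,0],[0,0,0,-0.09,0],[0,0,0,-0.13,0],[0,0,0,-0.16,0],[0,0,0,-0.16,0]]]';  python3 go.py 530.3 326.4 58 14.6
```

```text
t: 3.55
eef_pos: [531.0, 323.2, 59.4]
tcp_rot: [-3.141, -0.002, 0.255]
ft_force: [0.5, -0.3, -0.6]
opening: 0.803
yaw 14.6 tool shift [ 0.0001 -0.0032  0.0014] turn -0.0 t 3.55 F [ 0.5 -0.3 -0.6] op 0.803
t: 4.35
eef_pos: [531.8, 323.8, 222.8]
tcp_rot: [-3.14, -0.007, 0.255]
ft_force: [0.3, -0.0, -0.9]
opening: 0.132
yaw 14.6 tool shift [-0.0008 -0.0029  0.1648] turn 0.0001 t 4.35 F [ 0.3 -0.  -0.9] op 0.132
```

```bash
cat > straps.py <<'E'
from h import *
c=cam("wrist"); cv2.imwrite('pics/wl.png',c['image']); P=cloud(c)
Z=P[...,2].copy(); Z[~((P[...,0]>440)&(P[...,0]<690)&(P[...,1]>200)&(P[...,1]<370))]=0
for lo,hi in((70,85),(35,50),(90,110)):
    n,l,st,ce=cv2.connectedComponentsWithStats(((Z>lo)&(Z<hi)).astype(np.uint8))
    for i in range(1,n):
        if st[i,4]>80:
            p=P[l==i]; print(lo,st[i],p.mean(0).round(1),[np.round(q,1) for q in cv2.minAreaRect(p[:,:2].astype(np.float32))])
print(env.state()['eef_pos'].round(1),env.state()['opening'],env.state()['ft_force'].round(1))
E
python3 straps.py
```

```text
70 [406 189  17  62 762] [555.6 244.1  79. ] [array([554.7, 242.9]), array([55.4,  9.3]), np.float64(14.8)]
70 [313 191  10  62 609] [531.7 327.4  80.1] [array([530.7, 327.2]), array([55.3,  8.3]), np.float64(14.7)]
35 [ 387  140   30  139 2022] [557.  251.2  44.5] [array([553.1, 247.9]), array([138.9,  20.1]), np.float64(14.5)]
35 [314 142  20  71 825] [568.5 329.1  44.9] [array([566.4, 330.6]), array([67.8, 18.1]), np.float64(15.2)]
35 [314 214  20  67 670] [499.  310.8  44.8] [array([497.3, 312.7]), array([68.1, 18.7]), np.float64(13.9)]
90 [367  80  13  28 294] [645.2 312.4  98. ] [array([645.6, 312.3]), array([19.9,  8. ]), np.float64(15.2)]
[531.  323.4 220.2] 0.08838200172742591 [ 0.5 -0.2 -0.4]
```

```bash
python3 -m pendant '[[[0.4,0.0005,-0.0034,0,0],[0.4,0.0005,-0.0034,0.01,0],[0.4,0.0005,-0.0034,0.04,0],[0.4,0.0005,-0.0034,0.08,0],[0.4,0.0005,-0.0034,0.12,0],[0.4,0.0005,-0.0034,0.15,0],[0.4,0.0005,-0.0034,0.162,0],[0.4,0.0005,-0.0034,0.162,0]]]'; python3 -m pendant '[[[0,0,0,0,0],[0,0,0,0,0],[0,0,0,0,0],[0,0,0,0,0],[0,0,0,0,0],[0,0,0,0,0],[0,0,0,0,0],[0,0,0,-0.001,0]]]';  python3 go.py 530.5 326.8 58 14.6
```

```text
t: 5.2
eef_pos: [529.1, 326.0, 53.8]
tcp_rot: [3.141, 0.004, 0.255]
ft_force: [1.0, -0.2, -0.3]
opening: 0.398
t: 6.0
eef_pos: [530.0, 326.4, 57.1]
tcp_rot: [3.142, 0.0, 0.255]
ft_force: [-0.6, 0.2, -5.2]
opening: 0.093
yaw 14.59 tool shift [ 0.0006 -0.0003 -0.0009] turn -0.0001 t 6.0 F [-0.6  0.2 -5.2] op 0.093
```

```bash
python3 -m pendant '[[[0,0,0,-0.03,0],[0,0,0,-0.07,0],[0,0,0,-0.11,0],[0,-0.004,0.015,-0.14,0.05],[0,-0.013,0.05,-0.15,0.15],[0,-0.024,0.095,-0.15,0.25],[0,-0.035,0.14,-0.15,0.35],[0,-0.046,0.185,-0.15,0.378]]]';  python3 go.py 533.3 -111.5 200 -7.07
```

```text
t: 6.8
eef_pos: [531.4, 134.3, 206.6]
tcp_rot: [3.141, 0.001, -0.126]
ft_force: [1.2, -0.1, -6.2]
opening: 0.093
yaw -7.23 tool shift [0.0329 0.2436 0.0066] turn -0.0029 t 6.8 F [ 1.2 -0.1 -6.2] op 0.093
```

```bash
python3 -m pendant '[[[0,0.006,0.045,0,0],[0,0.012,0.09,0,0],[0,0.018,0.135,0,0],[0,0.025,0.18,0,0],[0,0.03,0.215,0,0],[0,0.033,0.242,0,0],[0,0.033,0.242,0,0],[0,0.033,0.242,0,0]]]';  python3 go.py 533.3 -111.5 200 -7.07; python3 - <<'E'
from h import *
c=cam("wrist"); cv2.imwrite('pics/w5.png',c['image']); P=cloud(c); np.save('w5.npy',P);Z=P[...,2]
for lo,hi in((85,91.5),):
    m=((Z>lo)&(Z<hi)).astype(np.uint8)
    n,l,st,ce=cv2.connectedComponentsWithStats(m)
    for i in range(1,n):
        if st[i,4]>150:
            p=P[l==i]; print(lo,st[i],p.mean(0).round(1),[np.round(q,1) for q in cv2.minAreaRect(p[:,:2].astype(np.float32))])
E
```

```text
t: 7.6
eef_pos: [534.7, -108.5, 206.5]
tcp_rot: [-3.141, 0.001, -0.125]
ft_force: [-0.8, -0.4, -5.6]
opening: 0.093
yaw -7.14 tool shift [-0.001   0.0032  0.0065] turn -0.0012 t 7.6 F [-0.8 -0.4 -5.6] op 0.093
85 [ 291  111  139   23 2723] [ 615.4 -146.4   87.7] [array([ 615.1, -149. ]), array([106.2,  16.1]), np.float64(82.9)]
85 [293 203  19  18 202] [552.1 -95.4  88.6] [array([552., -95.]), array([11.3, 16.7]), np.float64(4.2)]
85 [ 397  203  189   52 2927] [ 518.7 -248.2   89.2] [array([ 520.9, -248. ]), array([153. ,  44.3]), np.float64(86.8)]
85 [356 311  59   6 245] [ 447.8 -156.3   87.1] [array([ 447.9, -156. ]), array([52.2,  4.2]), np.float64(84.1)]
```

View pics/w5.png

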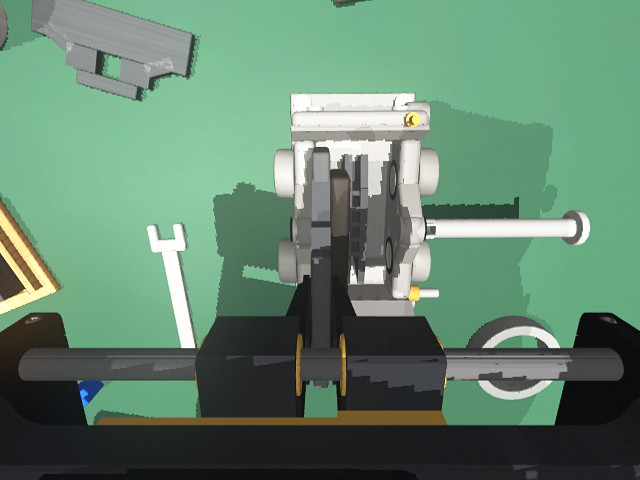

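```bash
python3 - <<'E'
import numpy as np
from h import *
P=np.load('w5.npy');a=np.radians(-7.07);D=np.array([529.9,-139.0])
q=(P[...,:2]-D)@np.array([[np.cos(a),-np.sin(a)],[np.sin(a),np.cos(a)]])
t=env.state()['eef_pos'];tc=(t[:2]-D)@np.array([[np.cos(a),-np.sin(a)],[np.sin(a),np.cos(a)]]);print('tcp',t.round(1),tc.round(1))
for v in (152,165,180,200,220,240,260):
    r=[(u,q[v,u].round(1).tolist(),round(float(P[v,u,2]),1)) for u in range(305,356) if 120<P[v,u,2]<240]
    if r: 
        top=max(x[2] for x in r); k=[x for x in r if x[2]>top-3]; print(v,'n',len(r),'left y',r[0][1],r[0][2],'right y',r[-1][1],r[-1][2],'top band',k[0][1],k[-1][1],top)
E
```

```text
tcp [ 534.8 -107.8  206.6] [ 1.1 31.6]
152 n 17 left y [71.4, 34.4] 195.5 right y [70.7, 26.4] 187.2 top band [71.4, 34.4] [71.3, 27.1] 197.9
165 n 18 left y [65.3, 34.9] 197.3 right y [65.3, 26.6] 197.5 top band [65.3, 34.9] [65.3, 26.6] 198.9
180 n 38 left y [57.9, 35.0] 196.9 right y [57.4, 16.3] 193.6 top band [57.9, 35.0] [57.8, 26.5] 198.5
200 n 38 left y [48.9, 34.9] 202.5 right y [46.9, 16.0] 192.9 top band [48.9, 34.9] [48.8, 26.6] 203.2
220 n 37 left y [40.0, 34.9] 207.0 right y [36.2, 16.3] 192.9 top band [40.0, 34.9] [39.8, 26.6] 207.3
240 n 38 left y [33.2, 35.1] 217.8 right y [25.3, 16.1] 193.2 top band [33.2, 35.1] [33.1, 26.3] 217.8
260 n 37 left y [27.7, 34.9] 229.1 right y [14.3, 16.5] 194.4 top band [27.7, 34.9] [27.8, 27.0] 231.3
```

```bash
python3 -m pendant '[[[0,-0.0012,0.003,0.02,0],[0,-0.0012,0.003,0.045,0],[0,-0.0012,0.003,0.06,0],[0,-0.0012,0.003,0.06,0],[0,-0.0012,0.003,0.075,0],[0,-0.0012,0.003,0.09,0],[0,-0.0012,0.003,0.1065,0],[0,-0.0012,0.003,0.1065,0]]]';  python3 go.py 533.3 -111.5 99 -7.07
```

```text
t: 8.45
eef_pos: [533.3, -110.2, 99.9]
tcp_rot: [-3.141, 0.002, -0.122]
ft_force: [-0.2, 0.1, -5.1]
opening: 0.09
yaw -7.0 tool shift [0.0002 0.0013 0.0009] turn 0.0012 t 8.45 F [-0.2  0.1 -5.1] op 0.09
```

```bash
python3 -m pendant '[[[0.28,0,0,0,0],[0.28,0,0,0,0],[0.28,0,0,0,0],[0.28,0,0,0,0],[0.28,0,0,-0.02,0],[0.28,0,0,-0.06,0],[0.28,0,0,-0.1,0],[0.28,0,0,-0.12,0]]]';  python3 go.py 554.6 242.6 200 14.6; cat > chk.py <<'E'
from h import *
a=np.radians(-7.07);D=np.array([529.9,-139.0]);B=np.array([[np.cos(a),-np.sin(a)],[np.sin(a),np.cos(a)]])
import sys
for n in sys.argv[1:]:
    c=cam(n);P=cloud(c);q=(P[...,:2]-D)@B;Z=P[...,2];cv2.imwrite('pics/chk_%s.png'%n,c['image'])
    for s in(1,-1):
        m=(abs(q[...,0])<27)&(s*q[...,1]>17)&(s*q[...,1]<34)&(Z>75)&(Z<135); k=(abs(q[...,0])<80)&(s*q[...,1]>17)&(s*q[...,1]<34)&(Z>60)&(Z<86)
        print(n,s,m.sum(),'strap y',np.percentile(q[m][:,1],[2,50,98]).round(1) if m.any() else None,'x',np.percentile(q[m][:,0],[1,99]).round(1) if m.any() else None,'z98',np.percentile(Z[m],[50,98]).round(1) if m.any() else None,'shoulder x',np.percentile(q[k][:,0],[1,99]).round(1) if k.any() else None)
E
python3 chk.py wrist
```

```text
t: 9.25
eef_pos: [534.5, -111.4, 224.3]
tcp_rot: [3.141, -0.004, -0.123]
ft_force: [0.2, -0.1, -0.6]
opening: 0.28
yaw -7.06 tool shift [-0.0235 -0.3538  0.0243] turn -0.378 t 9.25 F [ 0.2 -0.1 -0.6] op 0.28
wrist 1 638 strap y [24.9 29.1 33.2] x [-26.3  26.4] z98 [106.4 107.7] shoulder x [-78.4  77.4]
wrist -1 109 strap y [-34.  -33.8 -33.5] x [-11.   11.7] z98 [85.2 95.3] shoulder x [-78.9  78.8]
```

```bash
python3 -m pendant '[[[0.4,-0.003,-0.045,0,-0.05],[0.4,-0.006,-0.092,0,-0.15],[0.4,-0.009,-0.14,0,-0.25],[0.4,-0.012,-0.188,0,-0.35],[0.4,-0.016,-0.236,0.01,-0.378],[0.4,-0.019,-0.28,0.03,-0.378],[0.4,-0.0225,-0.32,0.06,-0.378],[0.4,-0.0235,-0.354,0.09,-0.378]]]';  python3 go.py 554.6 242.6 57.5 14.6;  python3 -m pendant '[[[0.4,0,0,0,0],[0.4,0,0,0,0],[0.4,0,0,0,0],[0.4,0,0,0,0],[0.4,0,0,0,0],[0.4,0,0,0,0],[0.4,0,0,0,0],[0.4,0,0,0,0]]]';  python3 go.py 554.6 242.6 57.5 14.6; python3 straps.py
```

```text
t: 10.1
eef_pos: [553.6, 245.3, 130.0]
tcp_rot: [-3.141, -0.001, 0.256]
ft_force: [1.2, -0.3, 0.6]
opening: 0.397
yaw 14.65 tool shift [0.0003 0.0028 0.0725] turn 0.0008 t 10.1 F [ 1.2 -0.3  0.6] op 0.397
t: 10.9
eef_pos: [554.0, 242.9, 130.8]
tcp_rot: [3.142, -0.0, 0.255]
ft_force: [0.8, 0.3, 0.2]
opening: 0.397
yaw 14.58 tool shift [0.0005 0.0004 0.0733] turn -0.0003 t 10.9 F [0.8 0.3 0.2] op 0.397
70 [245  68   6  27 100] [646.9 309.4  83.6] [array([646.3, 309.6]), array([13.3,  2.9]), np.float64(14.1)]
70 [ 316  212   14   84 1115] [557.  243.1  80.1] [array([554.9, 242.4]), array([55.8,  8.5]), np.float64(14.5)]
35 [270  63   5  56 153] [647.  301.2  42.7] [array([646.6, 301.1]), array([33.7,  0.5]), np.float64(14.9)]
35 [ 301  144   28  181 2560] [560.1 251.8  44.9] [array([553.4, 247.8]), array([139.1,  19.2]), np.float64(14.6)]
90 [229  59  20  42 653] [645.3 311.6  98. ] [array([645.7, 312.1]), array([20.5,  8.3]), np.float64(14.7)]
[553.9 243.  130.7] 0.40185802804482146 [-0.1  0.4  0.3]
```

Good agreement. Descend, grip and lift.

```bash
python3 -m pendant '[[[0.4,0.0007,0.0003,0.02,0],[0.4,0.0007,0.0003,0.05,0],[0.4,0.0007,0.0003,0.073,0],[0.3,0.0007,0.0003,0.073,0],[0,0.0007,0.0003,0.073,0],[0,0.0007,0.0003,0.073,0],[0,0.0007,0.0003,0.073,0],[0,0.0007,0.0003,0.073,0]]]';  python3 go.py 554.6 242.6 57.5 14.6;  python3 -m pendant '[[[0,0,0,0,0],[0,0,0,0,0],[0,0,0,-0.03,0],[0,0,0,-0.06,0],[0,0,0,-0.1,0],[0,0,0,-0.14,0.1],[0,0,0,-0.145,0.24],[0,0,0,-0.145,0.378]]]';  python3 go.py 526.4 -166.5 200 -7.07
```

```text
t: 11.75
eef_pos: [555.2, 242.8, 58.8]
tcp_rot: [3.141, -0.002, 0.255]
ft_force: [0.7, -3.9, 5.1]
opening: 0.095
yaw 14.61 tool shift [-0.0007  0.0001  0.0013] turn 0.0002 t 11.75 F [ 0.7 -3.9  5.1] op 0.095
t: 12.55
eef_pos: [554.6, 243.0, 204.1]
tcp_rot: [-3.141, -0.002, -0.129]
ft_force: [-0.2, -0.1, -7.7]
opening: 0.089
yaw -7.38 tool shift [0.0247 0.4098 0.0041] turn -0.0055 t 12.55 F [-0.2 -0.1 -7.7] op 0.089
```

```bash
python3 -m pendant '[[[0,0.003,0.03,0,0],[0,0.006,0.08,0,0],[0,0.009,0.13,0,0],[0,0.012,0.18,0,0],[0,0.015,0.23,0,0],[0,0.018,0.28,0,0],[0,0.021,0.33,0,0],[0,0.023,0.375,0,0]]]';  python3 go.py 526.5 -166.5 200 -7.07
```

```text
t: 13.35
eef_pos: [530.4, -134.0, 202.3]
tcp_rot: [-3.141, 0.001, -0.124]
ft_force: [0.8, 0.8, -7.0]
opening: 0.091
yaw -7.09 tool shift [0.0001 0.0327 0.0023] turn -0.0003 t 13.35 F [ 0.8  0.8 -7. ] op 0.091
```

```bash
python3 -m pendant '[[[0,0,0.015,0,0],[0,0,0.0315,0,0],[0,0,0.0315,0,0],[0,0,0.0315,0,0],[0,0,0.0315,0,0],[0,0,0.0315,0,0],[0,0,0.0315,0,0],[0,0,0.0315,0,0]]]';  python3 - <<'E'
from h import *
c=cam("wrist");P=cloud(c);a=np.radians(-7.07);D=np.array([529.9,-139.0]);B=np.array([[np.cos(a),-np.sin(a)],[np.sin(a),np.cos(a)]])
q=(P[...,:2]-D)@B;s=env.state();print('tcp',s['eef_pos'].round(1),((s['eef_pos'][:2]-D)@B).round(1),s['tcp_rot'])
m=(P[...,2]>175)&(P[...,2]<240)&(abs(q[...,1]+27)<25)&(q[...,0]>30)&(q[...,0]<80)
for v in range(140,260,20):
    k=m[v]; 
    if k.any(): x=q[v][k];z=P[v,:,2][k]; t=z>z.max()-2.5; print(v,'plate y',x[t][:,1].min().round(1),x[t][:,1].max().round(1),'all',x[:,1].min().round(1),x[:,1].max().round(1),z.max().round(1))
print('end x',np.percentile(q[m][:,0],99.7))
E
```

```text
t: 14.15
eef_pos: [527.6, -162.9, 202.7]
tcp_rot: [-3.142, -0.0, -0.123]
ft_force: [0.3, 0.5, -7.2]
opening: 0.092
tcp [ 527.6 -163.   202.7] [  0.7 -24.1] [-3.14159215e+00 -1.14520883e-04 -1.22746782e-01]
160 plate y -28.2 -19.8 all -28.2 -19.8 191.4
180 plate y -28.3 -20.2 all -28.3 -9.7 192.0
200 plate y -28.3 -19.8 all -28.3 -9.6 196.3
220 plate y -28.2 -19.9 all -28.2 -9.9 201.5
240 plate y -28.5 -20.1 all -28.5 -20.1 211.7
end x 69.58951691119856
```

```bash
python3 -m pendant '[[[0,0,0.0036,0.02,0],[0,0,0.0036,0.045,0],[0,0,0.0036,0.055,0],[0,0,0.0036,0.055,0],[0,0,0.0036,0.07,0],[0,0,0.0036,0.085,0],[0,0,0.0036,0.103,0],[0,0,0.0036,0.103,0]]]';  python3 go.py 526.5 -166.5 99 -7.07
```

```text
t: 15.0
eef_pos: [526.8, -166.7, 99.0]
tcp_rot: [-3.141, 0.002, -0.123]
ft_force: [-1.0, 0.4, -7.7]
opening: 0.092
yaw -7.06 tool shift [-0.0003 -0.0002 -0.    ] turn 0.0002 t 15.0 F [-1.   0.4 -7.7] op 0.092
```

```bash
python3 -m pendant '[[[0.26,0,0,0,0],[0.26,0,0,0,0],[0.26,0,0,0,0],[0.26,0,0,0,0],[0.26,0,0,-0.02,0],[0.26,0,0,-0.06,0],[0.26,0,0,-0.1,0],[0.26,0,0,-0.1,0]]]'; cat >> chk.py <<'E'
    m=(abs(q[...,0])<16)&(q[...,1]<-58)&(q[...,1]>-200)&(Z>78)&(Z<100)
    h=m&(abs(q[...,0])>9); o=m&(q[...,1]<-60)
    print('pin',n,'head y',np.percentile(q[h][:,1],[2,50,98]).round(1) if h.sum()>5 else None,'min y',np.percentile(q[o][:,1],[.5]).round(1) if o.any() else None,'x med',np.median(q[o][:,0]).round(1) if o.any() else None)
    m=(abs(q[...,0])<12)&(q[...,1]>55)&(q[...,1]<90)&(Z>78)&(Z<100)
    if m.any(): print('nose y',np.percentile(q[m][:,1],[1,99]).round(1),'x',np.median(q[m][:,0]).round(1),'z',np.percentile(Z[m],98).round(1))
E
python3 chk.py wrist;  python3 go.py 504.7 -342.4 140 -7.07
```

```text
t: 15.8
eef_pos: [528.9, -167.6, 204.9]
tcp_rot: [3.139, -0.009, -0.123]
ft_force: [-0.3, -0.3, -0.8]
opening: 0.259
wrist 1 1074 strap y [24.1 26.5 32.7] x [-26.2  26.5] z98 [106.  107.7] shoulder x [-77.6  77.4]
wrist -1 720 strap y [-32.4 -28.4 -24.4] x [-26.5  26.5] z98 [106.4 107.8] shoulder x [-78.3  77.5]
pin wrist head y [-185.1 -180.3 -179.2] min y [-184.9] x med 2.5
nose y [55.3 56. ] x 2.3 z 94.6
yaw -7.05 tool shift [-0.0016  0.1767  0.0623] turn 0.0003 t 15.85 F [-0.8  0.1 -1.4] op 0.263
```

```bash
python3 -m pendant '[[[0,0,0.045,0,0],[0,0,0.09,0,0],[0,-0.001,0.135,0,0],[0,-0.0016,0.181,0,0],[0,-0.0016,0.181,0.04,0],[0,-0.0016,0.181,0.085,0],[0,-0.0016,0.181,0.132,0],[0,-0.0016,0.181,0.132,0]]]'; python3 go.py 504.2 -346.4 72 -7.07; python3 chk.py scene
```

```text
t: 16.65
eef_pos: [500.4, -344.2, 61.5]
tcp_rot: [-3.135, 0.009, -0.124]
ft_force: [0.0, 1.3, -0.1]
opening: 0.009
yaw -7.08 tool shift [ 0.0041  0.0017 -0.0105] turn -0.0002 t 16.65 F [ 0.   1.3 -0.1] op 0.009
scene 1 73 strap y [24.5 26.6 32.9] x [-25.6  25.5] z98 [105.4 108.1] shoulder x [-78.5  58. ]
scene -1 59 strap y [-33.5 -29.4 -23.9] x [-25.3  24.9] z98 [105.7 108.5] shoulder x [-78.6  57.3]
pin scene head y [-185.  -147.4  -61.7] min y [-199.5] x med 6.9
nose y [55.2 56.2] x 4.7 z 94.5
```

```bash
python3 -m pendant '[[[0,0.001,0,0,0],[0,0.001,0,0,0],[0,0.001,0,0,0],[0,0.001,0,0,0],[0,0.001,-0.01,0,0],[0,0.001,-0.02,0,0],[0,0.001,-0.03,0,0],[0,0.001,-0.03,0,0]]]'; python3 go.py 520.9 -211.4 72 -7.07;python3 chk.py wrist
```

```text
t: 17.5
eef_pos: [508.2, -315.1, 67.8]
tcp_rot: [-3.141, 0.0, -0.122]
ft_force: [0.1, 0.0, 0.1]
opening: 0.003
yaw -6.99 tool shift [ 0.     -0.1045 -0.0042] turn 0.0015 t 17.5 F [0.1 0.  0.1] op 0.003
wrist 1 0 strap y None x None z98 None shoulder x None
wrist -1 386 strap y [-33.9 -33.  -31.9] x [-5.7 26.9] z98 [85.1 94.9] shoulder x [18.4 69.9]
pin wrist head y [-185.2 -171.7 -152.6] min y [-184.6] x med 5.4
```

```bash
python3 - <<'E'
from h import *
a=env.read_camera("scene")['image'][215:345,120:320]; cv2.imwrite('pics/p1.png',cv2.resize(a,None,fx=4,fy=4,interpolation=cv2.INTER_CUBIC))
E
```

```text
(no output)
```

View pics/p1.png

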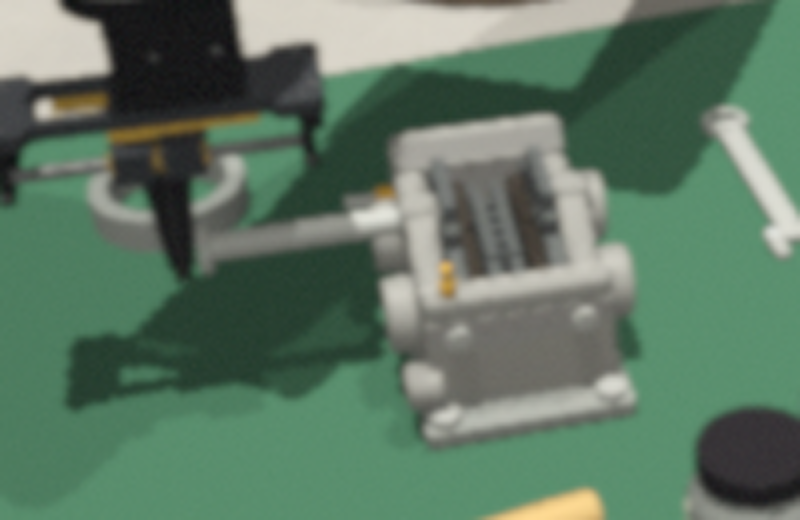

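```bash
python3 -m pendant '[[[0,0,-0.015,-0.004,0],[0,0,-0.03,-0.004,0],[0,0,-0.045,-0.004,0],[0,0,-0.06,-0.004,0],[0,0,-0.075,-0.004,0],[0,0,-0.09,-0.004,0],[0,0,-0.102,-0.004,0],[0,0,-0.102,-0.004,0]]]'; python3 go.py 520.9 -211.4 72 -7.07; python3 - <<'E'
from h import *
a=np.radians(-7.07);D=np.array([529.9,-139.0]);B=np.array([[np.cos(a),-np.sin(a)],[np.sin(a),np.cos(a)]])
c=cam("scene");cv2.imwrite('pics/p2.png',cv2.resize(c['image'][215:345,120:320],None,fx=4,fy=4,interpolation=cv2.INTER_CUBIC));P=cloud(c);q=(P[...,:2]-D)@B;Z=P[...,2]
m=(abs(q[...,0])<13)&(q[...,1]>55)&(q[...,1]<90)&(Z>70)&(Z<97);print('nose',m.sum(),np.percentile(q[m][:,1],[50,90,99]).round(1) if m.any() else 0)
b=c['image'].max(2)>75
m=(abs(q[...,0])<16)&(q[...,1]<-53)&(q[...,1]>-110)&(Z>66)&(Z<99)&b;print('head',m.sum(),np.percentile(q[m][:,1],[1,5,50]).round(1) if m.any() else 0)
E
```

```text
t: 18.4
eef_pos: [520.7, -213.6, 71.6]
tcp_rot: [-3.141, 0.0, -0.122]
ft_force: [-0.6, -0.2, -0.9]
opening: 0.003
yaw -6.98 tool shift [-0.     -0.0022 -0.0004] turn 0.0016 t 18.4 F [-0.6 -0.2 -0.9] op 0.003
nose 49 [64.6 71.6 73.7]
head 52 [-82.1 -81.1 -61.2]
```

```bash
python3 -m pendant '[[[0,0,-0.001,0,0],[0,0,-0.002,0,0],[0,0,-0.003,0,0],[0,0,-0.004,0,0],[0,0,-0.005,0,0],[0,0,-0.006,0,0],[0,0,-0.007,0,0],[0,0,-0.007,0,0]]]'; cat > nose.py <<'E'
from h import *
a=np.radians(-7.07);D=np.array([529.9,-139.0]);B=np.array([[np.cos(a),-np.sin(a)],[np.sin(a),np.cos(a)]])
c=cam("scene");P=cloud(c);q=(P[...,:2]-D)@B;Z=P[...,2]
m=(abs(q[...,0])<13)&(q[...,1]>57)&(q[...,1]<90)&(Z>70)&(Z<97);print('nose',m.sum(),np.percentile(q[m][:,1],[50,90,99]).round(1),np.median(q[m][:,0]).round(1) if m.any() else 0)
s=env.state();print('tcp cal',((s['eef_pos'][:2]-D)@B).round(1),s['ft_force'].round(1))
E
python3 nose.py
```

```text
t: 19.25
eef_pos: [521.3, -208.4, 71.6]
tcp_rot: [-3.142, -0.0, -0.123]
ft_force: [0.3, -2.2, -0.9]
opening: 0.004
nose 57 [66.9 75.1 77.9] 5.8
tcp cal [  0.  -69.9] [ 0.1 -1.4 -1.1]
```

```bash
python3 -m pendant '[[[0,0,-0.001,0,0],[0,0,-0.002,0,0],[0,0,-0.003,0,0],[0,0,-0.004,0,0],[0,0,-0.004,0,0],[0,0,-0.004,0,0],[0,0,-0.004,0,0],[0,0,-0.004,0,0]]]'; python3 nose.py
```

```text
t: 20.1
eef_pos: [521.6, -207.6, 71.7]
tcp_rot: [3.138, -0.001, -0.123]
ft_force: [-7.5, -24.4, -4.4]
opening: 0.003
nose 58 [67.2 75.1 78.4] 6.0
tcp cal [  0.2 -69.1] [ -6.2 -25.3  -5.4]
```

```bash
python3 -m pendant '[[[0,0,0.01,0,0],[0,0,0.02,0,0],[0,0,0.02,-0.04,0],[0,0,0.02,-0.085,0],[0.1,0,0.0,-0.12,0],[0.2,0.005,-0.045,-0.13,-0.1],[0.3,0.01,-0.09,-0.13,-0.2],[0.3,0.015,-0.135,-0.13,-0.3]]]'; python3 go.py 645.6 312.1 130 14.8
```

```text
t: 20.95
eef_pos: [553.5, -70.9, 202.5]
tcp_rot: [3.141, -0.001, 0.18]
ft_force: [0.7, -0.1, -0.3]
opening: 0.273
yaw 10.33 tool shift [ 0.1592 -0.3603  0.0725] turn -0.0781 t 20.95 F [ 0.7 -0.1 -0.3] op 0.273
```

```bash
python3 -m pendant '[[[0.3,0.019,-0.044,0,-0.03],[0.3,0.038,-0.088,0,-0.078],[0.3,0.058,-0.132,0,-0.078],[0.3,0.078,-0.176,0,-0.078],[0.3,0.098,-0.22,0,-0.078],[0.3,0.117,-0.264,0.01,-0.078],[0.3,0.136,-0.308,0.02,-0.078],[0.3,0.155,-0.35,0.03,-0.078]]]'; python3 go.py 645.6 312.1 130 14.8
```

```text
t: 21.75
eef_pos: [644.3, 301.7, 171.4]
tcp_rot: [-3.141, -0.0, 0.255]
ft_force: [0.5, -0.9, -0.1]
opening: 0.298
yaw 14.63 tool shift [ 0.0039 -0.0098  0.0414] turn -0.003 t 21.75 F [ 0.5 -0.9 -0.1] op 0.298
```

```bash
python3 -m pendant '[[[0.3,0.004,-0.0098,0.02,-0.003],[0.3,0.004,-0.0098,0.04,-0.003],[0.3,0.004,-0.0098,0.04,-0.003],[0.3,0.004,-0.0098,0.04,-0.003],[0.3,0.004,-0.0098,0.04,-0.003],[0.3,0.004,-0.0098,0.04,-0.003],[0.3,0.004,-0.0098,0.04,-0.003],[0.3,0.004,-0.0098,0.04,-0.003]]]'; python3 go.py 645.6 312.1 71.5 14.8; python3 - <<'E'
from h import *
c=cam("wrist");P=cloud(c);Z=P[...,2]
m=((Z>85)&(Z<106)&(abs(P[...,0]-645)<25)&(abs(P[...,1]-312)<25)).astype(np.uint8)
n,l,st,ce=cv2.connectedComponentsWithStats(m)
for i in range(1,n):
    if st[i,4]>60: p=P[l==i];print(st[i],p.mean(0).round(1),p[:,2].max().round(1),[np.round(k,1) for k in cv2.minAreaRect(p[:,:2].astype(np.float32))])
a=cv2.resize(c['image'][130:340,220:420],None,fx=2.5,fy=2.5); s=env.read_camera("side")['image'][235:305,150:230]
b=cv2.resize(s,(400,350),interpolation=cv2.INTER_CUBIC); o=np.zeros((525,900,3),np.uint8);o[:,:500]=a;o[:350,500:]=b;cv2.imwrite('pics/clip.png',cv2.resize(o,(800,467)))
E
```

```text
t: 22.55
eef_pos: [645.9, 309.8, 132.2]
tcp_rot: [-3.142, -0.001, 0.258]
ft_force: [-0.1, -0.1, -0.2]
opening: 0.299
yaw 14.76 tool shift [ 0.0003 -0.0023  0.0607] turn -0.0007 t 22.55 F [-0.1 -0.1 -0.2] op 0.299
[311 246  14  33 424] [648.5 312.9  97.6] 101.7 [array([646.4, 312.3]), array([19.6,  8. ]), np.float64(15.0)]
```

View pics/clip.png

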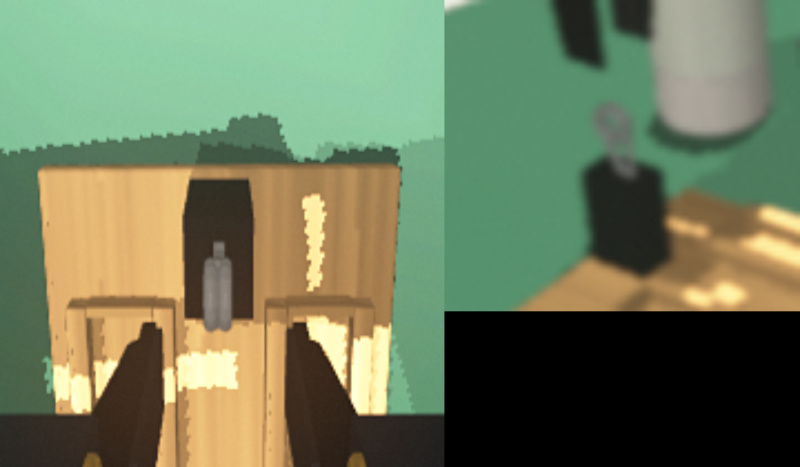

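```bash
python3 -m pendant '[[[0.3,0.0004,-0.0024,0.01,0],[0.3,0.0004,-0.0024,0.03,0],[0.3,0.0004,-0.0024,0.05,0],[0.3,0.0004,-0.0024,0.0607,0],[0.3,0.0004,-0.0024,0.0607,0],[0,0.0004,-0.0024,0.0607,0],[0,0.0004,-0.0024,0.0607,0],[0,0.0004,-0.0024,0.0607,0]]]'; python3 go.py 645.9 312.2 71.5 14.8; python3 -m pendant '[[[0,0,0,0,0],[0,0,0,0,0],[0,0,0,0,0],[0,0,0,-0.03,0],[0,0,0,-0.06,0],[0,0,0,-0.09,0],[0,0,0,-0.13,0],[0,0,0,-0.14,0]]]'; python3 go.py 645.9 312.2 71.5 14.8
```

```text
t: 23.45
eef_pos: [645.9, 312.5, 71.9]
tcp_rot: [-3.141, -0.002, 0.258]
ft_force: [0.5, -0.3, -0.6]
opening: 0.105
yaw 14.77 tool shift [-0.      0.0003  0.0004] turn -0.0006 t 23.45 F [ 0.5 -0.3 -0.6] op 0.105
t: 24.25
eef_pos: [646.6, 312.8, 215.6]
tcp_rot: [-3.141, -0.006, 0.258]
ft_force: [-0.5, -0.4, -0.9]
opening: 0.08
yaw 14.77 tool shift [-0.0008  0.0004  0.1441] turn -0.0005 t 24.25 F [-0.5 -0.4 -0.9] op 0.08
```

```bash
python3 -m pendant '[[[0,-0.017,0.026,0,0.1],[0,-0.04,0.062,0,0.2],[0,-0.064,0.1,0,0.3],[0,-0.088,0.138,0,0.378],[0,-0.112,0.176,0,0.378],[0,-0.136,0.214,0,0.378],[0,-0.16,0.252,0,0.378],[0,-0.179,0.282,0,0.378]]]'; python3 go.py 546.3 -75.5 200 -7.07
```

```text
t: 25.05
eef_pos: [543.0, -7.9, 210.5]
tcp_rot: [3.141, 0.001, -0.121]
ft_force: [1.6, -0.3, -0.2]
opening: 0.083
yaw -6.92 tool shift [0.0114 0.0667 0.0105] turn 0.0026 t 25.05 F [ 1.6 -0.3 -0.2] op 0.083
```

```bash
python3 -m pendant '[[[0,0.004,0.02,0,0],[0,0.008,0.045,0,0.002],[0,0.011,0.064,0,0.002],[0,0.011,0.064,0,0.002],[0,0.011,0.064,0,0.002],[0,0.011,0.064,0,0.002],[0,0.011,0.064,0,0.002],[0,0.011,0.064,0,0.002]]]'; python3 go.py 546.3 -75.5 200 -7.07; python3 - <<'E'
from h import *
o=np.zeros((600,800,3),np.uint8); tc=env.state()['eef_pos']
for i,n in enumerate(("wrist","scene","side")):
    c=cam(n); np.savez('c_%s.npz'%n,P=cloud(c),I=c['image'],**{k:c[k] for k in('W','fx','fy','cx','cy')})
    p=np.linalg.inv(c['W'])@np.append(tc+[0,0,-30],1); u=int(c['fx']*p[0]/p[2]+c['cx']);v=int(c['fy']*p[1]/p[2]+c['cy']); 
    w=(100,75) if n=="wrist" else (50,37)
    u0=max(0,min(640-2*w[0],u-w[0]));v0=max(0,min(480-2*w[1],v-w[1])); print(n,u,v,u0,v0)
    a=cv2.resize(c['image'][v0:v0+2*w[1],u0:u0+2*w[0]],(400,300),interpolation=cv2.INTER_CUBIC)
    r,k=divmod(i,2);o[r*300:r*300+300,k*400:k*400+400]=a
cv2.imwrite('pics/clip2.png',o)
E
```

```text
t: 25.85
eef_pos: [547.5, -70.2, 210.9]
tcp_rot: [-3.142, -0.0, -0.121]
ft_force: [0.8, 0.4, 0.0]
opening: 0.082
yaw -6.94 tool shift [-0.0006  0.0055  0.0109] turn 0.0022 t 25.85 F [0.8 0.4 0. ] op 0.082
wrist 320 270 220 195
scene 270 227 220 190
side 341 187 291 150
```

View pics/clip2.png

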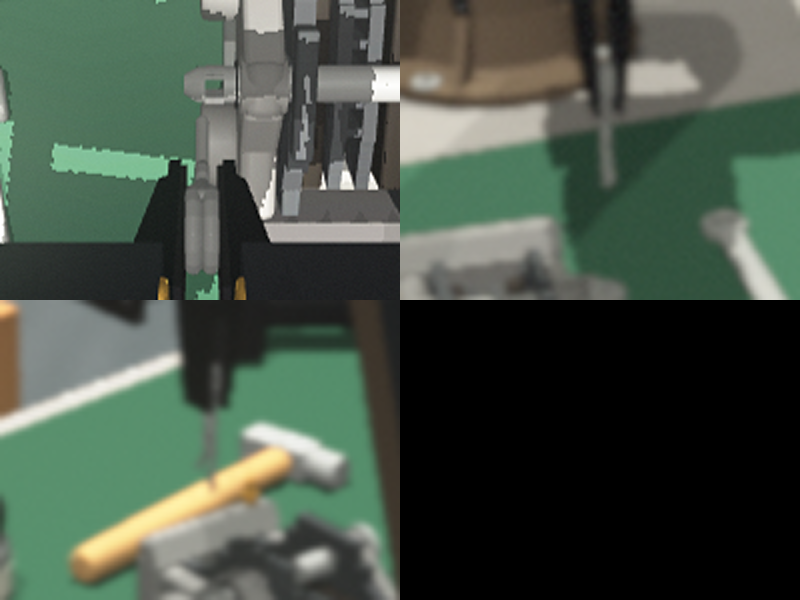

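```bash
python3 - <<'E'
import numpy as np,cv2
from h import onz
a=np.radians(-7.07);D=np.array([529.9,-139.0]);B=np.array([[np.cos(a),-np.sin(a)],[np.sin(a),np.cos(a)]])
tc=np.array([547.5,-70.2,210.9]);t=(tc[:2]-D)@B;print('tcp cal',t.round(1))
for n in('wrist','scene','side'):
    d=np.load(f'c_{n}.npz');P=d['P'];q=(P[...,:2]-D)@B-t;z=P[...,2]-tc[2]
    for lo in range(-56,32,8):
        m=(abs(q[...,0])<25)&(abs(q[...,1])<7)&(z>lo)&(z<lo+8)
        if m.sum()>1: print(n,lo,m.sum(),'x',np.percentile(q[m][:,0],[2,50,98]).round(1),'y',np.percentile(q[m][:,1],[2,50,98]).round(1))
d=np.load('c_wrist.npz');P=d['P'];q=(P[...,:2]-D)@B;Z=P[...,2]
m=(abs(q[...,0])<12)&(q[...,1]>56)&(q[...,1]<90)&(Z>76)&(Z<97);p=q[m];print('nose',p.min(0).round(1),p.max(0).round(1),np.median(p,0).round(1))
c={k:d[k] for k in('W','fx','fy','cx','cy')}
w=(Z<70)[225:252,310:340];n,l,st,ce=cv2.connectedComponentsWithStats(w.astype(np.uint8))
for i in range(1,n):
    u,v=ce[i]+[310,225];print('hole cand',st[i],(u,v),[((onz(c,u,v,h)[:2]-D)@B).round(1).tolist() for h in(91,83)])
E
```

```text
tcp cal [ 9.  70.4]
wrist -48 12 x [4.7 6.3 6.9] y [-1.5  0.3  1.6]
wrist -40 74 x [0.5 3.4 6.4] y [-1.5 -0.3  1.6]
wrist -32 45 x [-2.2 -0.5  1.6] y [-1.5  0.3  1.5]
wrist -24 39 x [-2.  -0.   0.6] y [-1.6  0.3  2. ]
wrist -16 26 x [-2.5 -1.1 -0.1] y [-2.  -0.   1.9]
wrist -8 2 x [9.  9.3 9.7] y [5.4 6.1 6.9]
wrist 0 88 x [ 3.1  8.9 10.5] y [-6.8 -0.5  6.7]
wrist 8 120 x [ 8.3  9.7 10.5] y [-6.9 -0.3  6.9]
wrist 16 297 x [ 7.2  9.6 10.8] y [-6.6  0.2  6.6]
wrist 24 721 x [-8.7  3.8 10.5] y [-6.3  0.2  6.2]
scene -56 3 x [-6.2 -6.  -5.5] y [-1.5  0.7  0.7]
scene -48 5 x [-5.7 -2.7  7.5] y [-1.9 -1.3  1.1]
scene -40 11 x [-6.1  2.7  7. ] y [-1.3 -1.   2.7]
scene -32 6 x [-5.6 -0.5  3.1] y [-1.  -0.2  0.6]
scene -24 6 x [-0.5  0.2  2.6] y [-2.  -0.6  0.9]
scene -16 6 x [-2.3 -2.   1.6] y [-1.6  0.   1.4]
scene -8 5 x [-7.3  1.1  4.8] y [-1.2  0.4  0.7]
scene 0 17 x [-2.7  8.8 12. ] y [-5.1  0.6  6.6]
scene 8 19 x [ 6.8  9.5 12.4] y [-6.8  0.3  6.8]
scene 16 21 x [ 7.8 10.7 12.1] y [-6.7  0.   6.9]
scene 24 28 x [-7.6  8.8 15.1] y [-6.   2.5  6.4]
side -56 3 x [-8.9 -6.7 -4.2] y [-3. -2. -1.]
side -48 5 x [-10.1  -9.4   4.8] y [-2.7 -0.4  1.6]
side -40 6 x [-9.3 -2.6  5.7] y [-1.6 -0.9 -0.2]
side -32 11 x [-8.3 -3.6 -1.5] y [-2.6 -1.2  2.2]
side -24 9 x [-9.8 -4.6  1.3] y [-2.9 -0.4  0.5]
side -16 12 x [-12.4  -8.3   0.6] y [-3.1 -1.   2.6]
side -8 9 x [-10.5  -8.1  -2. ] y [-3.   0.4  1.7]
side 0 23 x [-14.7  -9.3   4.7] y [-6.8 -0.1  6.9]
side 8 15 x [-15.3 -11.3  -1.4] y [-5.9  0.8  6.7]
side 16 15 x [-13.4 -10.6  -2.3] y [-6.2 -0.2  6.7]
side 24 11 x [-13.4 -11.4  -7. ] y [-6.4 -3.3  6.3]
nose [-10.8  56.1] [ 8.1 77.8] [ 1.4 66.6]
hole cand [  0   0  30  27 301] (np.float64(320.86378737541526), np.float64(239.5249169435216)) [[-0.5, 70.2], [-3.1, 70.2]]
hole cand [13 10  8  5 40] (np.float64(326.5), np.float64(237.0)) [[1.7, 65.5], [-0.8, 65.3]]
```

```bash
cat > fit.py <<'E'
import numpy as np
from scipy.optimize import least_squares
a=np.radians(-7.07);D=np.array([529.9,-139.0]);B=np.array([[np.cos(a),-np.sin(a)],[np.sin(a),np.cos(a)]])
def circ(x,z,r,x0,z0):
    f=least_squares(lambda c:np.hypot(x-c[0],z-c[1])-r,[x0,z0],loss='soft_l1',f_scale=.5);return f.x.round(2),np.median(abs(f.fun)).round(2),len(x)
def run(P,tc):
    q=(P[...,:2]-D)@B;Z=P[...,2];t=(tc[:2]-D)@B
    k=(abs(q[...,0]-t[0])<14)&(abs(q[...,1]-t[1])<3)&(Z>tc[2]+8)&(Z<tc[2]+34);p=q[k]
    print('tcp',t.round(1),tc[2].round(1),'coil',circ(p[:,0],Z[k],10.5,t[0],tc[2]+19),'y',np.percentile(q[(abs(q[...,0]-t[0])<9)&(abs(q[...,1]-t[1])<7)&(Z>tc[2]+26)&(Z<tc[2]+34)][:,1],[2,50,98]).round(1))
    for lo,hi in((56,60),(71,77)):
        k=(abs(q[...,0])<10)&(q[...,1]>lo)&(q[...,1]<hi)&(Z>78)&(Z<96);p=q[k]
        if k.sum()>15: print('pin',lo,circ(p[:,0],Z[k],8,0,83),p.max(0).round(1))
if __name__=='__main__':
    run(np.load('c_wrist.npz')['P'],np.array([547.5,-70.2,210.9]))
    d=np.load('w1.npz')['P'];q=(d[...,:2]-D)@B
    for y in(-80,-110,-140,-160):
        k=(abs(q[...,0])<10)&(abs(q[...,1]-y)<6)&(d[...,2]>78)&(d[...,2]<96);print('w1 pin',y,circ(q[k][:,0],d[...,2][k],8,0,83))
E
python3 fit.py
```

```text
tcp [ 9.  70.4] 210.9 coil (array([  9.05, 228.96]), np.float64(0.4), 622) y [65.8 70.6 75.3]
pin 56 (array([-0.48, 83.38]), np.float64(0.3), 94) [ 8.1 60. ]
pin 71 (array([-0.89, 82.18]), np.float64(0.82), 105) [ 6.7 76.9]
w1 pin -80 (array([ 0.37, 83.42]), np.float64(0.38), 196)
w1 pin -110 (array([ 0.47, 83.29]), np.float64(0.32), 180)
w1 pin -140 (array([ 0.77, 83.32]), np.float64(0.37), 164)
w1 pin -160 (array([ 0.81, 83.33]), np.float64(0.38), 160)
```

```bash
python3 -m pendant '[[[0,-0.0011,0.0051,0.01,0.002],[0,-0.0011,0.0051,0.03,0.002],[0,-0.0011,0.0051,0.05,0.002],[0,-0.0011,0.0051,0.05,0.002],[0,-0.0011,0.0051,0.05,0.002],[0,-0.0011,0.0051,0.05,0.002],[0,-0.0011,0.0051,0.05,0.002],[0,-0.0011,0.0051,0.05,0.002]]]'; python3 - <<'E'
from h import *
from fit import *
c=cam("wrist");P=cloud(c);s=env.state();run(P,s['eef_pos']);print(s['ft_force'].round(1))
q=(P[...,:2]-D)@B;z=P[...,2]-s['eef_pos'][2];t=(s['eef_pos'][:2]-D)@B
for lo in range(-56,0,8):
    m=(abs(q[...,0]-t[0])<12)&(abs(q[...,1]-t[1])<5)&(z>lo)&(z<lo+8)
    if m.sum()>1: print(lo,m.sum(),(np.percentile(q[m],[2,50,98],axis=0)).round(1).tolist())
o=cv2.resize(c['image'][180:360,220:420],(660,594));cv2.imwrite('pics/clip3.png',o)
E
```

```text
t: 26.8
eef_pos: [546.0, -75.8, 161.6]
tcp_rot: [3.141, -0.001, -0.124]
ft_force: [-0.7, -0.2, -0.2]
opening: 0.081
tcp [ 8.2 64.7] 161.4 coil (array([  8.23, 179.61]), np.float64(0.4), 591) y [59.9 64.8 69.3]
pin 56 (array([-0.53, 83.42]), np.float64(0.34), 114) [ 7.9 60. ]
pin 71 (array([-0.97, 82.27]), np.float64(0.73), 145) [ 7.4 76.8]
[-0.6  0.5  0.1]
-48 15 [[13.3, 63.1], [14.4, 64.3], [15.1, 66.2]]
-40 73 [[8.7, 63.1], [11.5, 64.3], [14.2, 66.2]]
-32 44 [[6.0, 63.1], [7.8, 64.9], [10.1, 66.1]]
-24 34 [[6.2, 63.0], [8.1, 64.9], [8.9, 66.6]]
-16 30 [[5.8, 62.6], [7.3, 64.6], [8.6, 66.6]]
```

View pics/clip3.png

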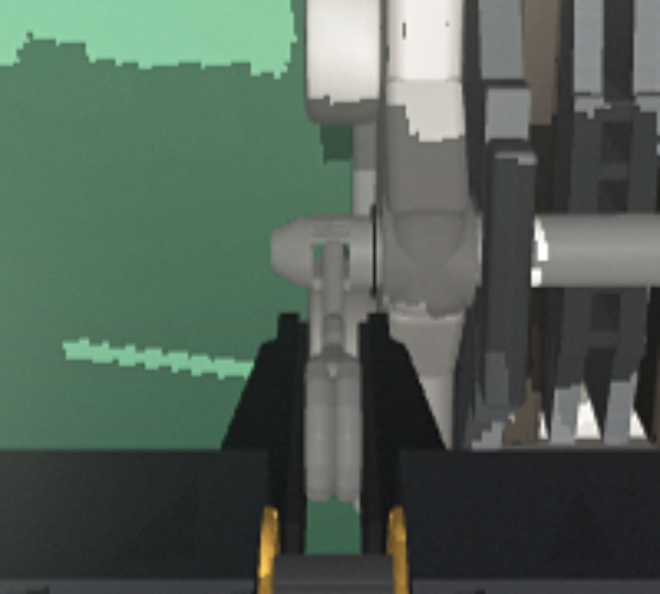

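```bash
python3 -m pendant '[[[0,-0.0003,-0.0005,0.003,0],[0,-0.0003,-0.0005,0.008,0],[0,-0.0003,-0.0005,0.013,0],[0,-0.0003,-0.0005,0.017,0],[0,-0.0003,-0.0005,0.02,0],[0,-0.0003,-0.0005,0.023,0],[0,-0.0003,-0.0005,0.026,0],[0,-0.0003,-0.0005,0.026,0]]]'; python3 - <<'E'
from h import *
from fit import *
c=cam("wrist");s=env.state();run(cloud(c),s['eef_pos']);print(s['ft_force'].round(1),s['moment'].round(2))
E
```

```text
t: 27.65
eef_pos: [545.5, -75.2, 134.5]
tcp_rot: [-3.142, 0.001, -0.124]
ft_force: [1.4, 0.9, -0.9]
opening: 0.078
tcp [ 7.7 65.2] 134.8 coil (array([  7.61, 152.61]), np.float64(0.38), 602) y [60.2 65.3 70. ]
pin 56 (array([-0.39, 83.56]), np.float64(0.37), 121) [ 8.  59.8]
pin 71 (array([-1.02, 82.45]), np.float64(0.8), 146) [ 7.7 76.7]
[-0.8  0.7  0.1] [0.17 0.14 0.01]
```

```bash
python3 -m pendant '[[[0,0,0,0.006,0],[0,0,0,0.012,0],[0,0,0,0.018,0],[0,0,0,0.023,0],[0,0,0,0.028,0],[0,0,0,0.032,0],[0,0,0,0.033,0],[0,0,0,0.033,0]]]'; cat > fin.py <<'E'
from h import *
from fit import *
c=cam("wrist");s=env.state();run(cloud(c),s['eef_pos']);print(s['ft_force'].round(1),s['moment'].round(2),s['opening'].round(3))
E
python3 fin.py
```

```text
t: 28.5
eef_pos: [546.1, -75.4, 101.7]
tcp_rot: [3.141, -0.001, -0.124]
ft_force: [5.9, -0.9, -0.9]
opening: 0.079
tcp [ 8.2 65.2] 101.8 coil (array([  8.43, 119.69]), np.float64(0.39), 609) y [60.5 65.2 69.8]Traceback (most recent call last):
  File "fin.py", line 3, in <module>
    c=cam("wrist");s=env.state();run(cloud(c),s['eef_pos']);print(s['ft_force'].round(1),s['moment'].round(2),s['opening'].round(3))
                                                                                                              ^^^^^^^^^^^^^^^^^^
AttributeError: 'float' object has no attribute 'round'
```

```bash
python3 -m pendant '[[[0.22,0,0,0,0],[0.22,0,0,0,0],[0.22,0,0,0,0],[0.22,0,0,-0.005,0],[0.22,0,0,-0.03,0],[0.22,0,0,-0.06,0],[0.22,0,0,-0.1,0],[0.22,0,0,-0.1,0]]]'; python3 -m pendant '[[[0.22,0,0,0,0],[0.22,0,0,0,0],[0.22,0,0,0,0],[0.22,0,0,0,0],[0.22,0,0,0,0],[0.22,0,0,0,0],[0.22,0,0,0,0],[0.22,0,0,0,0]]]';python3 chk.py wrist; python3 - <<'E'
from h import *
from fit import *
c=cam("wrist");P=cloud(c);q=(P[...,:2]-D)@B;Z=P[...,2]
m=(abs(q[...,0]-8)<20)&(abs(q[...,1]-65)<9)&(Z>100)&(Z<140);p=q[m];print('coil pts',m.sum(),np.percentile(p,[2,50,98],axis=0).round(1).tolist(),'ztop',np.percentile(Z[m],98).round(1),circ(p[:,0],Z[m],10.5,8,121))
for lo in range(60,112,8):
    m=(abs(q[...,0]-8)<20)&(abs(q[...,1]-65)<4)&(Z>lo)&(Z<lo+8)
    if m.sum()>1: print(lo,m.sum(),np.percentile(q[m],[2,50,98],axis=0).round(1).tolist())
s=env.state();print(s['eef_pos'],s['ft_force'].round(1))
i=[cv2.resize(c['image'][100:325,200:500],(400,300))]
for n,(u,v) in (("scene",(255,265)),("side",(350,220))):
    i.append(cv2.resize(cam(n)['image'][v-45:v+45,u-60:u+60],(400,300),interpolation=cv2.INTER_CUBIC))
cv2.imwrite('pics/fin.png',np.vstack([np.hstack(i[:2]),np.hstack([i[2],i[2]*0])]))
E
```

```text
t: 29.35
eef_pos: [547.2, -75.6, 206.8]
tcp_rot: [3.141, -0.008, -0.124]
ft_force: [0.1, 0.6, -1.4]
opening: 0.219
t: 30.15
eef_pos: [545.6, -75.2, 201.9]
tcp_rot: [-3.142, -0.0, -0.124]
ft_force: [-0.2, -0.0, 0.3]
opening: 0.218
wrist 1 1086 strap y [17.9 29.6 33.4] x [-26.1  26.3] z98 [105.9 107.6] shoulder x [-73.9  78. ]
wrist -1 1512 strap y [-32.1 -24.4 -18.3] x [-26.3  26.4] z98 [104.4 107.5] shoulder x [-75.2  77.9]
pin wrist head y [-60.  -58.9 -58. ] min y [-60.8] x med -1.1
nose y [55.  78.1] x 1.5 z 93.1
coil pts 321 [[2.8, 61.3], [14.0, 64.8], [21.2, 69.1]] ztop 130.7 (array([ 10.82, 119.27]), np.float64(0.46), 321)
60 54 [[14.1, 61.3], [19.2, 65.2], [27.5, 68.3]]
68 22 [[10.9, 63.9], [12.4, 65.2], [14.6, 66.5]]
76 6 [[11.7, 64.0], [12.0, 65.2], [12.7, 66.5]]
108 2 [[19.3, 64.8], [19.4, 65.2], [19.4, 65.6]]
[545.59167293 -75.23694958 201.96990889] [ 0.3 -0.4  0.6]
```

View pics/fin.png

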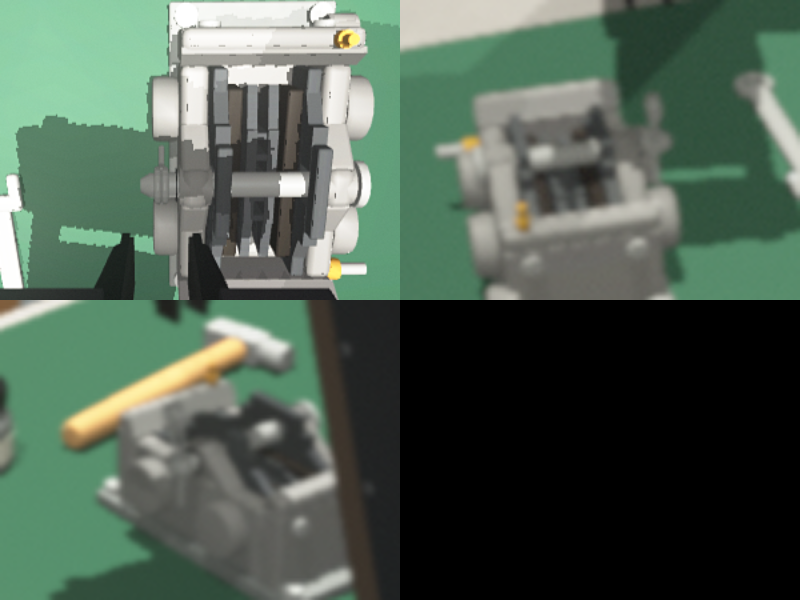

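```bash
python3 -c "
from cell import env
print(env.job_done()); print(env.state()['t'])"
```

```text
the job is handed in; nothing more can be done
None
the job is handed in; nothing more can be done
```

I loaded the caliper and handed the job in at about 30 s of the 72 s allowed. The system gave no verdict, so everything below is from my own last camera checks.

- **Pads:** both are in their bays with the friction blocks towards the disc. Their straps sit at about 106 mm, which is the height expected when fully down, and both are centred along the bay within about 1 mm.
- **Pin:** it is home. The head face measured 60.8 mm and the nose tip 78.1 mm from the disc mid-plane, against 61 and 78 expected. The push met a firm stop at about 25 N.
- **Clip:** it is through the cross-hole with the bowed leg against the pin. The coil measured about 119.3 mm high against 121 expected, and the straight leg is about 3 mm off the hole's centre. That puts the clip seat roughly 3 mm from the hole, inside the 6 mm limit. I could not measure the clip's tilt or the bowed leg's angle directly; I judged them from how it sits.
- **Robot and bench:** the open gripper was clear at about 200 mm height. I did not touch the other items, but I did not re-measure their positions.

**What went wrong or disagreed:**
- My first grasp of the far pad missed because I lifted before the fingers had closed. The pad had not moved, so I gripped it again.
- Readings of the clip and pin from different cameras and views differed by 1–2 mm.
- In the last check, the strap readings across the bays were mixed up with the pin and fingers. For those I relied on the earlier clean readings and the final picture.

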